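# Slide a laptop battery under the tester bridge and start the test

### The job

Using only the fingers, slide the flat black battery pack over the mat, contact end first, under the low bridge of the tester until it sits square and fully home against the white stop behind the bridge; it must stay flat on the mat, never picked up or tipped. Then press the green start button on the tester fully down and let it come up again. Leave the screw tray, the screwdriver and the cleaner bottle where they are.

Things in the scene. Friction and masses are not known exactly. Their poses are not given: they have to be found in the camera images.
- tester: Battery tester, fixed to the bench. Origin: on the bench under the middle of its bridge; +x is the loading direction (towards the stop), +z up. Two dark side rails (14 mm thick, 15.5 mm high, x -20 to +62 mm) leave a passage 95 mm wide (y -47.5 to +47.5 mm). A grey console 30 mm high (x -43 to +67 mm, y -139.5 to -61.5 mm) carries the start button.
- bridge_edge (a point): Middle of the lower edge of the bridge on the loading side, 20 mm along the tester's -x from its origin, 15.5 mm above the bench. The bridge is an aluminium bar with a yellow top strip, 40 mm deep along x (-20 to +20 mm), underside at 15.5 mm, top at 27.5 mm.
- stop_face (a point): The middle of the white stop's face that the pack's contact end must meet, 10 mm above the bench, 50 mm along the tester's +x from its origin; axes as the tester's.
- pack: Loose flat battery pack, 120 mm long (x), 75 mm wide (y), 12 mm thick (z), about 0.2 kg, black with a silver and orange label; five brass contacts at its +x end. Origin: centre of its underside. It starts flat in front of the tester, contact end roughly towards the bridge. When home its rear 50 mm stick out on the loading side. Bench and blue mat are one flat surface at z = 0.
- pack_front (a point): Middle of the pack's contact end face, 60 mm along the pack's +x from its origin, 6 mm above the underside.
- start (a joint): Travel of the green start button, m: 0 up, 0.006 fully down; a spring brings it back, about 5 N hold it fully down. Pressed straight down.
- start_top (a point): Centre of the top face of the green button, 28 mm across, pressed from above.
- screw_tray: Bystander: loose steel screw tray, 110 x 75 mm, 18 mm high. Origin: centre of its underside.
- screwdriver: Bystander: loose screwdriver with red handle, about 150 mm long, lying along its x. Origin: underneath its middle.
- cleaner: Bystander: loose white bottle with red cap, 40 mm across, 90 mm high, upright. Origin: centre of its underside.
Things that resemble listed ones, but are neither listed nor needed, are in the scene too. What is shaped like the pack but brown or purple is not meant.

How it is judged:
By the outcome, as a careful person would: the job done as asked, in the order asked, and still so for the second after the job is handed in, with the robot touching nothing.
It also fails if it takes over 72 s, if anything falls off the work surface, if the arm or the gripper's body presses on something with over 40 N, if the wrist force passes 120 N, or if a joint passes its speed limit or range.

### The arm

A 6-joint arm with a two-finger parallel gripper is mounted at the origin on the work surface. World frame = base frame: x ahead of the robot, y to its left, z up, the work surface at z = 0. Lengths are in mm, angles in rad, forces in N, time in s.
With the tool pointing down it reaches from about 400 to 925 mm from the base axis. Payload 12.5 kg.
Tool frame: the origin (TCP) lies between the finger pads; the fingertips stand 14 mm ahead of it and the grasp point (between the pads) lies 5 mm behind it; x points along the fingers, y is the direction in which the jaws open and shut, and the axes are right-handed (so a half turn about x gives the same grasp; the last joint's range is limited). The gripper opens to 95 mm and grips with 3 to 60 N. Pads are 20 mm wide; open, the fingers measure 119 mm over their backs; the gripper's body (75 mm by 180 mm) begins 59 mm behind the grasp point.
Start: joints at [-1.276, 0.491, 1.559, -0, 1.092, -0.106], TCP at [243.87, -575.476, 228.661] pointing down, gripper open.
Joint ranges: [-3.1, 3.1], [-0.84, 2.19], [0.05, 2.79], [-1.13, 4.28], [0.06, 2.93], [-2.69, 2.69]. Speed limits (rad/s): [2.22, 2.22, 2.79, 3.14, 3.14, 3.14].

### API

Orientations are given as [roll, pitch, yaw] about the fixed x, y, z axes, in that order (R = Rz(yaw) Ry(pitch) Rx(roll)).
In Python, from cell import env, cams gives the robot as it stands.
- The arm moves only by the tool carry_out, never from a script. Its arguments are lists of equal length, an entry for each row: "grip": the closure, from -1 (fully open) to 1 (shut); "linear": the shift along the tool's x, y, z scaled (see below), a list of three; "turn": the turn about the tool's x scaled (see below). In form: {"grip": [grip, ...], "linear": [[tx, ty, tz], ...], "turn": [turn, ...]}. A call has 1 to 5 rows; each row shifts and turns the commanded pose from where the row before left it, along the tool's axes as they then stand; what a row does not reach is not made up. The controller multiplies each number of a shift by 0.5 m and each number of a turn by 180 degrees. A row lasts 1/10 s, in which the tool goes at most 50 mm and 8.59 degrees, less where a joint would pass 70% of its speed; a pose out of reach is approached as far as the arm can. A call with a number of a shift or a turn outside -1 to 1 is refused whole. A call with a gripper value outside its range is refused whole. The fingers move at their own pace and stop on an object; the grip force is fixed at half the most. Time passes only in rows, so rows that do not move let the fingers close. It gives the time, the measured TCP pose, the force and the opening at its end, in the units of the state.
- env.state(): the state, without advancing time (a new reading comes with each control period).
- cams.read_camera(name): name is "side" or "top"; returns the picture (480x640x3 uint8, blue, green, red); there is no depth.
- cams.camera_info(name): a dict with "fx", "fy", "cx", "cy" (pixels), "view" (4x4, takes a point from world to camera coordinates). Camera axes: x right, y down, z forward; pixel columns grow to the right and rows downward; lengths in mm; the calibration is good to about 2 mm. A picture is of the moment at which its call begins. camera_info takes no time and is no camera call.
- env.job_done(): hands the job in, once; it reports no verdict.
The state is a dict: "t": time; "joints": joint angles; "qvel": joint speeds; "tau": joint torques, N m; "eef_pos": TCP position; "tcp_rot": TCP orientation; "ft_force": force on the tool from outside, world axes, zero at the start; "moment": the same for the moment, N m; "opening": opening from 0.0 (shut) to 1.0 (fully open).
Only numpy, scipy, OpenCV 4.12 (cv2) and the standard library are available. Lean on these libraries where they do the work, as an engineer would, in place of code of your own. Each camera call takes 0.05 s, during which the arm holds its last target. There are 200 camera calls.

## Working session

There is one attempt and no reset: what is moved stays moved. The work goes in short steps, Python scripts to look and compute and a tool call to move; the robot and the scene stay as the last step left them, time stands still between calls to the robot, and variables do not carry over. Pictures are saved under pics/ and viewed, about 8 in all and at most 12, crops included, and the job is handed in when it is done.

Besides the shell and the picture viewer there is one more tool, called after "Call:" in YAML: its name, and indented under it one key for each argument. carry_out: Moves the arm, as the interface text tells. Shifts and turns lie within -1 to 1; 1 stands for 0.5 m of shift or 180 degrees of turn. Its arguments: {"type":"object","properties":{"grip":{"type":"array"},"linear":{"type":"array"},"turn":{"type":"array"}},"required":["grip","linear","turn"]}

```bash
ls; mkdir -p pics
python3 - <<'E'
from cell import env,cams
import cv2
for n in ("top","side"):
    cv2.imwrite(f"pics/{n}0.png",cams.read_camera(n))
    print(n,cams.camera_info(n))
print(env.state())
E
```

```text
pics
top {'fx': 433.77521981369256, 'fy': 433.77521981369256, 'cx': 313.9193201992251, 'cy': 238.13868854251442, 'view': array([[-2.62849326e-02, -9.99368172e-01,  2.39240421e-02,
        -3.49035870e+01],
       [-9.90261064e-01,  2.27573477e-02, -1.37350383e-01,
         5.10930306e+02],
       [ 1.36719154e-01, -2.73012930e-02, -9.90233565e-01,
         8.12545440e+02],
       [ 0.00000000e+00,  0.00000000e+00,  0.00000000e+00,
         1.00000000e+00]])}
side {'fx': 533.1038484568372, 'fy': 533.1038484568372, 'cx': 315.3683831432605, 'cy': 244.6094195633037, 'view': array([[-9.05724305e-01, -4.23413352e-01,  1.96116455e-02,
         4.37595163e+02],
       [-3.09417746e-01,  6.28836563e-01, -7.13319869e-01,
         2.21524903e+02],
       [ 2.89696637e-01, -6.52139334e-01, -7.00564164e-01,
         1.08003570e+03],
       [ 0.00000000e+00,  0.00000000e+00,  0.00000000e+00,
         1.00000000e+00]])}
{'t': 0.1, 'joints': array([-1.27561290e+00,  4.91512551e-01,  1.55939865e+00, -1.05469907e-05,
        1.09171652e+00, -1.05604576e-01]), 'qvel': array([ 0.00081329, -0.00034715, -0.00192477,  0.00038113,  0.00087987,
        0.00048561]), 'tau': array([ 2.34063795e-03, -6.13622689e+01, -2.58604646e+01,  6.93632173e-02,
        4.70549392e-02, -4.22243215e-05]), 'eef_pos': array([ 243.79465507, -575.26239157,  228.10844362]), 'tcp_rot': array([-1.66736355,  1.56976121,  1.87502197]), 'ft_force': array([ 0.99582667, -0.71189393,  0.43944049]), 'moment': array([-0.00646792, -0.03567492, -0.02338753]), 'opening': 0.9988813084775617}
```

View pics/top0.png

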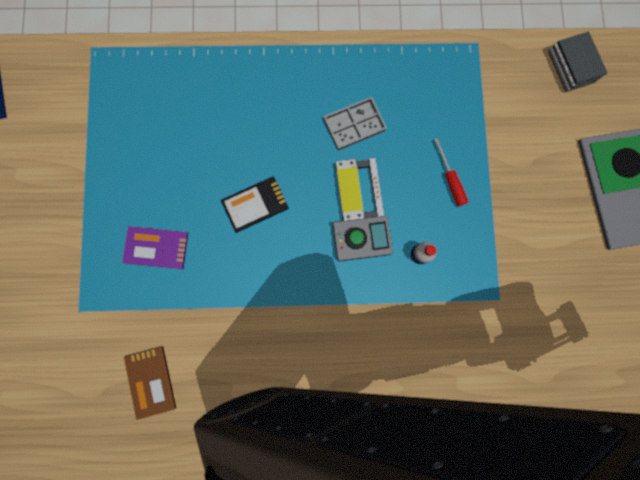

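View pics/side0.png

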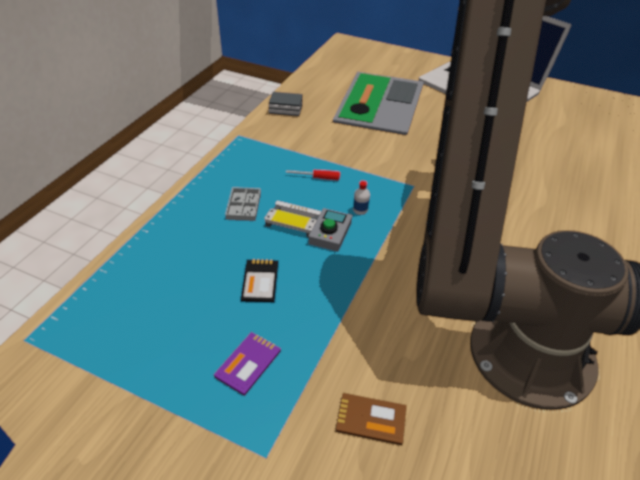

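The top view shows three pack-shaped things: black with a silver and orange label at (255,204), purple at (156,248) and brown at (150,382). The black one fits the description. Its brass contacts face right, towards the yellow bridge at (350,190). The green button is at (355,238), and the tray, screwdriver and bottle lie around the tester. Next I'll take one enlarged crop to confirm and measure.

Run:
```python
import cv2
im=cv2.imread("pics/top0.png")[145:275,210:405]
im=cv2.resize(im,None,fx=4,fy=4,interpolation=cv2.INTER_CUBIC)
for i in range(0,195,20): cv2.putText(im,str(210+i),(4*i,10),0,.35,(255,255,255)); cv2.line(im,(4*i,12),(4*i,18),(255,255,255))
for i in range(0,130,20): cv2.putText(im,str(145+i),(0,4*i+12),0,.35,(255,255,255)); cv2.line(im,(25,4*i),(32,4*i),(255,255,255))
cv2.imwrite("pics/crop0.png",im)
```

```text
(no output)
```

View pics/crop0.png

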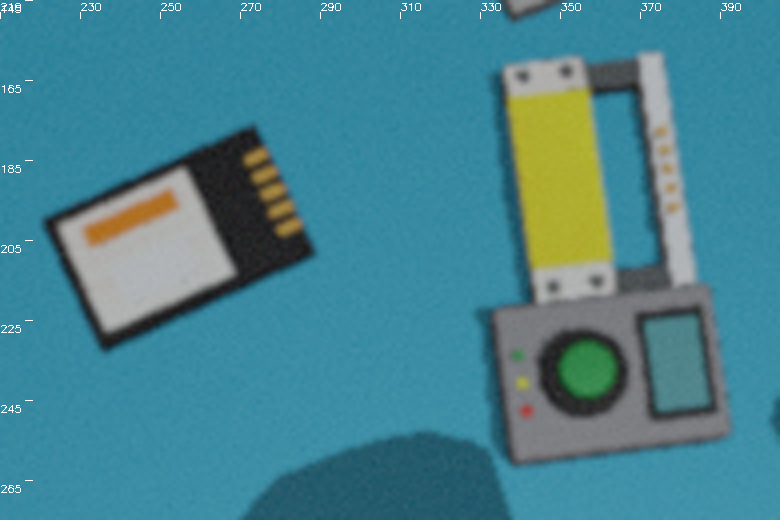

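```bash
cat > h.py <<'E'
import numpy as np
from scipy.optimize import least_squares
from cell import cams
def ray(n,u,v,z):
    c=cams.camera_info(n);V=c["view"];R=V[:3,:3];o=-R.T@V[:3,3]
    d=R.T@np.array([(u-c["cx"])/c["fx"],(v-c["cy"])/c["fy"],1]);return (o+d*(z-o[2])/d[2])[:2]
def fit(P,W,x0):
    def T(p,P):c,s=np.cos(p[2]),np.sin(p[2]);return np.array(P)@np.array([[c,s],[-s,c]])+p[:2]
    r=least_squares(lambda p:(T(p,P)-W).ravel(),x0);return r.x,T(r.x,P)-W
def crop(L,u0,v0,k,z,n="top"): return np.array([ray(n,u0+(u+.5)/k-.5,v0+(v+.5)/k-.5,z) for u,v in L])
E
python3 - <<'E'
from h import *
np.set_printoptions(precision=1,suppress=True)
C=lambda L,z:crop(L,210,145,4,z)
W=C([(44,220),(254,125),(315,252),(105,350)],12)
p,r=fit([(-60,37.5),(60,37.5),(60,-37.5),(-60,-37.5)],W,[500,0,-1.2]);print("pack",p,np.degrees(p[2]),'\n',r)
Wc=C([(493,310),(712,285),(732,434),(514,464)],30);Wb=C([(503,67),(583,57),(615,292),(537,303)],27.5)
Pc=[(-43,-61.5),(67,-61.5),(67,-139.5),(-43,-139.5)];Pb=[(-20,61.5),(20,61.5),(20,-61.5),(-20,-61.5)]
t,r=fit(Pc+Pb,np.vstack([Wc,Wb]),[500,0,-1.6]);print("tester",t,np.degrees(t[2]),'\n',r)
for z in(30,36,40):
  b=C([(587,368)],z)[0]; c,s=np.cos(t[2]),np.sin(t[2]);d=b-t[:2];print("button",z,b,"in tester",d@[c,s],d@[-s,c])
print(C([(655,55),(690,285)],15))
E
```

```text
pack [586.4  70.2  -1.1] -65.8199097476716 
 [[-0.2  1.6]
 [ 1.5 -1.2]
 [-0.  -1.9]
 [-1.3  1.5]]
tester [ 608.2 -122.    -1.5] -84.19259121701312 
 [[ 0.8  0.6]
 [ 1.7  0.7]
 [-1.2 -1. ]
 [-0.1  0.5]
 [ 0.3 -0.5]
 [-0.2  0.5]
 [-1.  -0.7]
 [-0.3 -0.1]]
button 30 [ 511.8 -131.5] in tester -0.2436242607134138 -96.87676038179184
button 36 [ 511.  -130.8] in tester -1.0850622420155078 -97.63163113150077
button 40 [ 510.4 -130.3] in tester -1.6460208962169351 -98.13487829797333
[[ 676.  -175.1]
 [ 555.1 -187.4]]
```

```bash
cat >> h.py <<'E'
from scipy.spatial.transform import Rotation as Ro
from cell import env
TE=np.array([608.2,-122.0,np.radians(-84.19)])
def te(x,y): c,s=np.cos(TE[2]),np.sin(TE[2]);return np.array([TE[0]+c*x-s*y,TE[1]+s*x+c*y])
def to_te(p): c,s=np.cos(TE[2]),np.sin(TE[2]);d=np.array(p[:2])-TE[:2];return np.array([d@[c,s],d@[-s,c]])
def go(x,y,z,yaw=None):
    """print total shift/turn (tool units); yaw = world heading (deg) of jaw axis, mod 180"""
    s=env.state();R=Ro.from_euler("xyz",s["tcp_rot"]).as_matrix()
    a=np.degrees(np.arctan2(R[1,1],R[0,1]))
    d=0 if yaw is None else (yaw-a+90)%180-90
    print("t%.2f"%s["t"],"pos",s["eef_pos"].round(1),"jaw %.2f"%a,"tool x",R[:,0].round(3),"F",s["ft_force"].round(1),"open %.3f"%s["opening"],"te",to_te(s["eef_pos"]).round(1))
    print(" shift",(R.T@(np.array([x,y,z])-s["eef_pos"])/500).round(4)," turn %.4f"%(-d/180),"(%.2f deg)"%d,"q6 %.2f"%s["joints"][5])
E
python3 -c "
from h import *
go(568,111.2,228,24.2); go(568,111.2,70,24.2)"
```

```text
t0.10 pos [ 243.8 -575.3  228.1] jaw -67.04 tool x [-0.     0.001 -1.   ] F [ 1.  -0.7  0.4] open 0.999 te [ 414.  -408.4]
 shift [ 0.0014 -1.0111 -1.1327]  turn 0.4931 (-88.76 deg) q6 -0.11
t0.10 pos [ 243.8 -575.3  228.1] jaw -67.04 tool x [-0.     0.001 -1.   ] F [ 1.  -0.7  0.4] open 0.999 te [ 414.  -408.4]
 shift [ 0.3174 -1.0108 -1.1326]  turn 0.4931 (-88.76 deg) q6 -0.11
```

Call:
carry_out:
  grip: [-1, -1, -1, -1, -1]
  linear:
    - [0, -0.06, -0.067]
    - [0, -0.06, -0.067]
    - [0, -0.06, -0.067]
    - [0, -0.06, -0.067]
    - [0, -0.06, -0.067]
  turn: [0, 0, 0, 0, 0]

```text
t: 0.6
eef_pos: [339.9, -370.3, 228.5]
tcp_rot: [-1.438, 1.571, 2.104]
ft_force: [1.3, 0.1, -0.3]
opening: 0.998
```

Call:
carry_out:
  grip: [-1, -1, -1, -1, -1]
  linear:
    - [0, -0.06, -0.067]
    - [0, -0.06, -0.067]
    - [0, -0.06, -0.067]
    - [0, -0.06, -0.067]
    - [0, -0.06, -0.067]
  turn: [0, 0, 0, 0, 0]

```text
t: 1.1
eef_pos: [435.6, -166.8, 228.6]
tcp_rot: [-0.308, 1.571, -3.049]
ft_force: [1.3, -1.5, 1.2]
opening: 1.001
```

Call:
carry_out:
  grip: [-1, -1, -1, -1, -1]
  linear:
    - [0, -0.06, -0.067]
    - [0, -0.06, -0.067]
    - [0, -0.06, -0.067]
    - [0, -0.06, -0.067]
    - [0, -0.06, -0.067]
  turn: [0, 0, 0, 0, 0]

```text
t: 1.6
eef_pos: [531.4, 36.9, 228.5]
tcp_rot: [0.023, 1.571, -2.717]
ft_force: [-0.0, -1.3, -0.4]
opening: 1.004
```

Call:
carry_out:
  grip: [-1, -1, -1, -1, -1]
  linear:
    - [0, 0, 0]
    - [0, 0, 0]
    - [0, 0, 0]
    - [0, 0, 0]
    - [0, 0, 0]
  turn: [-0.046, -0.046, -0.046, -0.046, -0.046]

```text
t: 2.1
eef_pos: [530.8, 35.0, 228.4]
tcp_rot: [-1.013, 1.57, -3.025]
ft_force: [0.3, -0.7, -0.5]
opening: 1.004
```

Call:
carry_out:
  grip: [-1, -1, -1, -1, -1]
  linear:
    - [0, 0, 0]
    - [0, 0, 0]
    - [0, 0, 0]
    - [0, 0, 0]
    - [0, 0, 0]
  turn: [-0.046, -0.046, -0.046, -0.046, -0.046]

```text
t: 2.6
eef_pos: [530.8, 34.9, 228.4]
tcp_rot: [-1.752, 1.57, -3.041]
ft_force: [0.5, -0.1, 0.6]
opening: 1.001
```

```bash
python3 -c "
from h import *
go(568,111.2,70,24.2)"
```

```text
t2.60 pos [530.8  34.9 228.4] jaw 16.11 tool x [-0.001 -0.    -1.   ] F [ 0.5 -0.1  0.6] open 1.001 te [-163.9  -61.1]
 shift [ 0.3167  0.1139 -0.1259]  turn -0.0450 (8.09 deg) q6 -0.34
```

Call:
carry_out:
  grip: [-1, -1, -1, -1, -1]
  linear:
    - [0, 0, 0]
    - [0, 0.0652, -0.0543]
    - [0, 0.0652, -0.0543]
    - [0.08, 0, 0]
    - [0.08, 0, 0]
  turn: [-0.045, 0, 0, 0, 0]

```text
t: 3.1
eef_pos: [569.1, 112.1, 147.9]
tcp_rot: [1.19, 1.569, 0.038]
ft_force: [0.5, 0.1, -1.1]
opening: 1.003
```

Call:
carry_out:
  grip: [-1, -1, -1, -1, -1]
  linear:
    - [0.08, 0, 0]
    - [0.077, 0, 0]
    - [0, 0, 0]
    - [0, 0, 0]
    - [0, 0, 0]
  turn: [0, 0, 0, 0, 0]

```text
t: 3.6
eef_pos: [569.6, 111.0, 72.0]
tcp_rot: [1.208, 1.568, 0.053]
ft_force: [0.5, 0.3, 0.6]
opening: 0.999
```

Run:
```python
from h import *
import cv2
go(568,111.2,17,24.2)
im=cams.read_camera("top");cv2.imwrite("pics/top1.png",im)
a=cv2.resize(im[130:270,180:330],None,fx=4,fy=4,interpolation=cv2.INTER_CUBIC)
cv2.imwrite("pics/crop1.png",a)
```

```text
t3.60 pos [569.6 111.   72. ] jaw 23.86 tool x [ 0.003  0.    -1.   ] F [0.5 0.3 0.6] open 0.999 te [-235.7  -14.8]
 shift [ 0.11   -0.003  -0.0017]  turn -0.0019 (0.34 deg) q6 -0.34
```

View pics/crop1.png

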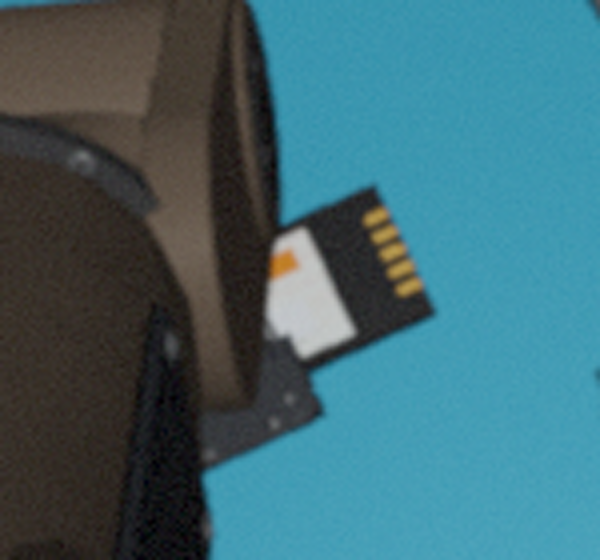

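The enlarged crop shows the gripper in line with the pack. The pack's contact end is clear at crop (400,250), with the five brass contacts towards the bridge. I'll descend to straddle the pack.

Call:
carry_out:
  grip: [-1, -1, -1, -1, -1]
  linear:
    - [0.04, -0.003, -0.001]
    - [0.04, 0, 0]
    - [0.02, 0, 0]
    - [0.01, 0, 0]
    - [0, 0, 0]
  turn: [-0.002, 0, 0, 0, 0]

```text
t: 4.15
eef_pos: [567.3, 110.8, 15.5]
tcp_rot: [0.977, 1.57, -0.171]
ft_force: [1.1, 0.0, 0.7]
opening: 1.005
```

Run:
```python
from h import *
import cv2
go(568,111.2,17,24.2)
im=cams.read_camera("side")
a=cv2.resize(im[190:340,170:350],None,fx=4,fy=4,interpolation=cv2.INTER_CUBIC)
cv2.imwrite("pics/crop2.png",a)
```

```text
t4.15 pos [567.3 110.8  15.5] jaw 24.22 tool x [ 0. -0. -1.] F [1.1 0.  0.7] open 1.005 te [-235.8  -17.1]
 shift [-0.003   0.0016 -0.0001]  turn 0.0001 (-0.02 deg) q6 -0.34
```

View pics/crop2.png

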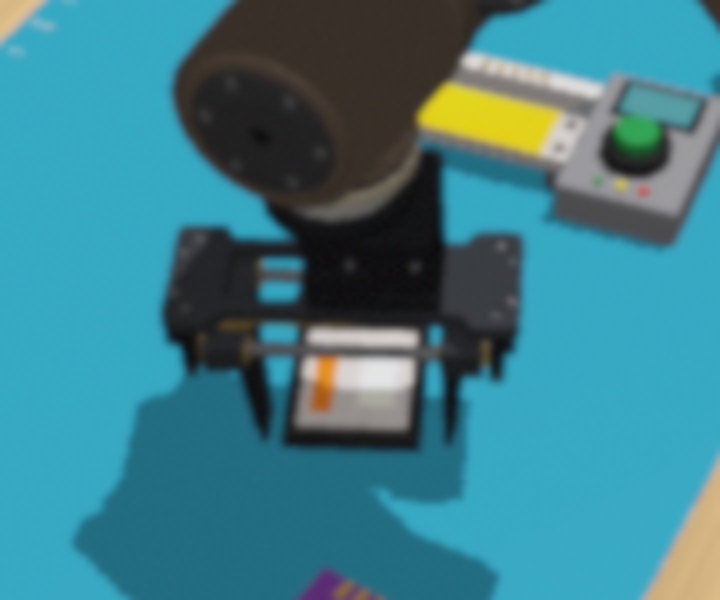

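The side crop shows both fingers standing beside the pack near its rear end, (265,430) and (450,440), with the pack flat between them at (355,390). I'll raise 1 mm and close.

Call:
carry_out:
  grip: [-0.5, -0.5, -0.5, -0.5, -0.5]
  linear:
    - [-0.003, 0, 0]
    - [0, 0, 0]
    - [0, 0, 0]
    - [0, 0, 0]
    - [0, 0, 0]
  turn: [0, 0, 0, 0, 0]

```text
t: 4.7
eef_pos: [567.5, 110.9, 17.1]
tcp_rot: [1.193, 1.57, 0.045]
ft_force: [0.0, 1.2, 5.5]
opening: 0.782
```

Run:
```python
from h import *
x,y=te(-230,0); go(x,y,17,-84.19+90)
```

```text
t4.70 pos [567.5 110.9  17.1] jaw 24.23 tool x [ 0.001  0.    -1.   ] F [0.  1.2 5.5] open 0.782 te [-235.8  -16.9]
 shift [0.0003 0.0284 0.0218]  turn 0.1023 (-18.42 deg) q6 -0.34
```

Call:
carry_out:
  grip: [-0.5, -0.5, -0.5, -0.5, -0.5]
  linear:
    - [0, 0, 0]
    - [0, 0, 0]
    - [0, 0, 0]
    - [0, 0, 0]
    - [0, 0, 0]
  turn: [0.02, 0.03, 0.03, 0.02, 0]

```text
t: 5.2
eef_pos: [567.6, 110.8, 17.1]
tcp_rot: [1.462, 1.569, -0.003]
ft_force: [0.6, -0.6, 6.8]
opening: 0.781
```

Run:
```python
from h import *
x,y=te(-230,0); go(x,y,17,-84.19+90)
```

```text
t5.20 pos [567.6 110.8  17.1] jaw 6.08 tool x [ 0.001 -0.    -1.   ] F [ 0.6 -0.6  6.8] open 0.781 te [-235.7  -16.8]
 shift [0.0003 0.0336 0.0115]  turn 0.0015 (-0.27 deg) q6 -0.03
```

Call:
carry_out:
  grip: [-0.5, -0.5, -0.5, -0.5, -0.5]
  linear:
    - [0, 0.017, 0.01]
    - [0, 0.017, 0.02]
    - [0, 0, 0.04]
    - [0, 0, 0.04]
    - [0, 0, 0.03]
  turn: [0.0015, 0, 0, 0, 0]

```text
t: 5.7
eef_pos: [591.7, 42.5, 17.2]
tcp_rot: [1.729, 1.57, 0.262]
ft_force: [-0.6, 5.0, 6.0]
opening: 0.788
```

Call:
carry_out:
  grip: [-0.5, -0.5]
  linear:
    - [0, 0, 0.01]
    - [0, 0, 0]
  turn: [0, 0]

```text
t: 5.9
eef_pos: [592.3, 37.0, 17.1]
tcp_rot: [1.13, 1.569, -0.337]
ft_force: [-0.5, -4.6, 5.3]
opening: 0.785
```

Run:
```python
from h import *
import cv2
x,y=te(-75,0); go(x,y,17,-84.19+90)
im=cams.read_camera("top");b=cams.read_camera("side")
a=cv2.resize(im[140:270,270:400],None,fx=4,fy=4,interpolation=cv2.INTER_CUBIC)
b=cv2.resize(b[180:310,225:295],None,fx=4,fy=4,interpolation=cv2.INTER_CUBIC)
cv2.imwrite("pics/crop3.png",np.hstack([a,b]))
```

```text
t5.90 pos [592.3  37.   17.1] jaw 5.90 tool x [ 0.001 -0.    -1.   ] F [-0.5 -4.6  5.3] open 0.785 te [-159.8    0.3]
 shift [ 0.0004 -0.0008  0.1695]  turn 0.0005 (-0.09 deg) q6 -0.15
```

View pics/crop3.png

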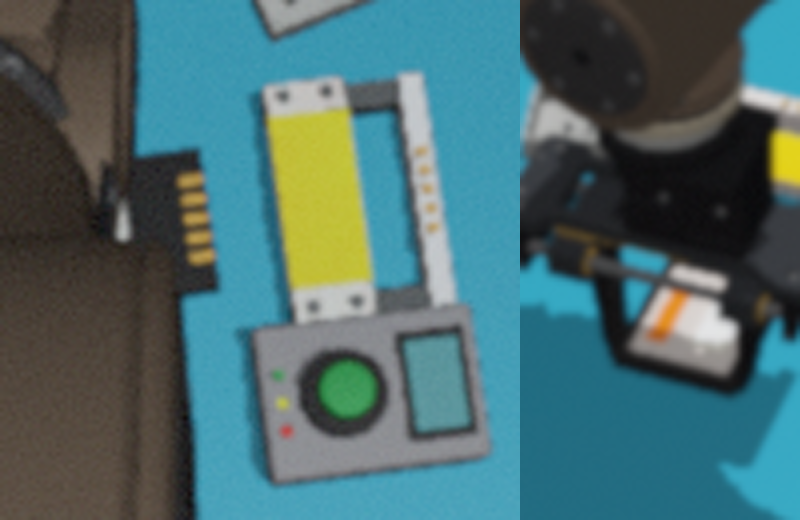

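The left half (top view) shows the pack's contact end at (198,152)–(217,290), parallel to the bridge's loading edge at (265,88)–(295,322) and about centred. The side view shows the pack gripped and flat. I'll check the corners in the tester frame.

Run:
```python
from h import *
W=crop([(198,152),(217,290)],270,140,4,12); print([to_te(w).round(1) for w in W])
```

```text
[array([-56.5,  35.9]), array([-56.3, -36.7])]
```

Call:
carry_out:
  grip: [-0.5, -0.5, -0.5, -0.5, -0.5]
  linear:
    - [0, 0, 0.02]
    - [0, 0, 0.04]
    - [0, 0, 0.04]
    - [0, 0, 0.04]
    - [0, 0, 0.03]
  turn: [0.0005, 0, 0, 0, 0]

```text
t: 6.5
eef_pos: [600.8, -47.2, 17.2]
tcp_rot: [1.671, 1.57, 0.202]
ft_force: [0.2, 5.2, 6.9]
opening: 0.786
```

Call:
carry_out:
  grip: [-0.5, -0.5, -0.5]
  linear:
    - [0, 0, 0.015]
    - [0, 0, 0]
    - [0, 0, 0]
  turn: [0, 0, 0]

```text
t: 6.8
eef_pos: [601.7, -54.9, 17.1]
tcp_rot: [0.911, 1.569, -0.557]
ft_force: [-1.0, -3.7, 5.0]
opening: 0.784
```

Run:
```python
from h import *
x,y=te(-67,0); go(x,y,17,-84.19+90)
```

```text
t6.80 pos [601.7 -54.9  17.1] jaw 5.84 tool x [ 0.001 -0.001 -1.   ] F [-1.  -3.7  5. ] open 0.784 te [-67.4   0.4]
 shift [ 0.0003 -0.0007  0.0008]  turn 0.0002 (-0.03 deg) q6 -0.30
```

Call:
carry_out:
  grip: [-0.83, -0.83, -0.83, -0.83, -0.83]
  linear:
    - [0, 0, 0]
    - [0, 0, 0]
    - [0, 0, 0]
    - [-0.02, 0, 0]
    - [-0.06, 0, 0]
  turn: [0, 0, 0, 0, 0]

```text
t: 7.3
eef_pos: [600.0, -53.7, 55.4]
tcp_rot: [-1.858, 1.566, 2.956]
ft_force: [0.4, -0.1, 1.1]
opening: 0.916
```

Call:
carry_out:
  grip: [0.15, 0.15, 0.15, 0.15, 0.15]
  linear:
    - [0, 0, -0.05]
    - [0, 0, -0.04]
    - [0, 0, 0]
    - [0.04, 0, 0]
    - [0.03, 0, 0]
  turn: [0, 0, 0, 0, 0]

```text
t: 7.8
eef_pos: [596.8, -9.5, 21.4]
tcp_rot: [1.14, 1.57, -0.328]
ft_force: [-0.8, 0.3, 0.0]
opening: 0.549
```

Call:
carry_out:
  grip: [0.15, 0.15, 0.15]
  linear:
    - [0, 0, 0]
    - [0, 0, 0]
    - [0, 0, 0]
  turn: [0, 0, 0]

```text
t: 8.1
eef_pos: [596.9, -9.5, 22.1]
tcp_rot: [1.164, 1.57, -0.304]
ft_force: [0.5, -0.3, 0.5]
opening: 0.429
```

Run:
```python
from h import *
import cv2
x,y=te(-80,0); go(x,y,17,-84.19+90)
im=cams.read_camera("top");b=cams.read_camera("side")
a=cv2.resize(im[140:270,270:400],None,fx=4,fy=4,interpolation=cv2.INTER_CUBIC)
b=cv2.resize(b[180:310,230:300],None,fx=4,fy=4,interpolation=cv2.INTER_CUBIC)
cv2.imwrite("pics/crop4.png",np.hstack([a,b]))
```

```text
t8.10 pos [596.9  -9.5  22.1] jaw 5.85 tool x [ 0.001 -0.    -1.   ] F [ 0.5 -0.3  0.5] open 0.429 te [-113.     0.2]
 shift [ 0.0102 -0.0004  0.066 ]  turn 0.0002 (-0.04 deg) q6 -0.23
```

View pics/crop4.png

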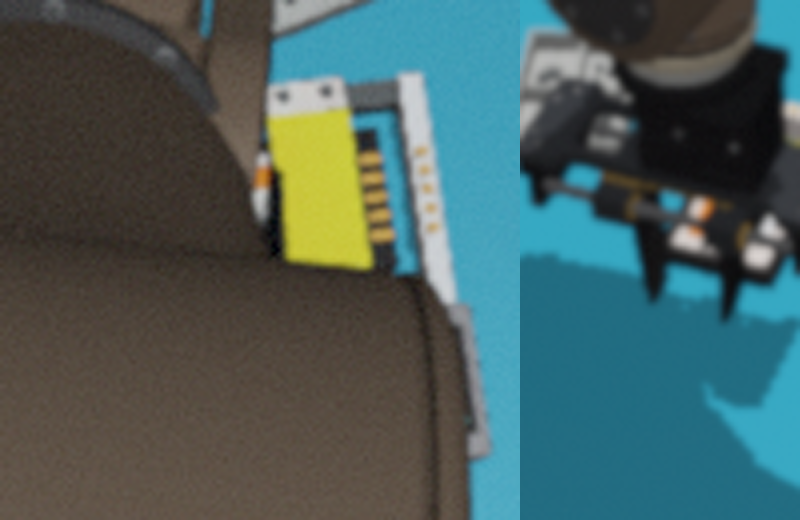

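The pack is under the bridge with its contacts past it, at (378,200). It is square, with a gap of about 10 mm to the white stop at (410,200). The part-closed fingers stand behind its rear face, side crop (650,290) and (730,310). I'll lower 5 mm and push from behind in small steps.

Call:
carry_out:
  grip: [0.15, 0.15, 0.15, 0.15, 0.15]
  linear:
    - [0.01, 0, 0]
    - [0, 0, 0.015]
    - [0, 0, 0.015]
    - [0, 0, 0.01]
    - [0, 0, 0.005]
  turn: [0, 0, 0, 0, 0]

```text
t: 8.7
eef_pos: [599.0, -32.4, 16.6]
tcp_rot: [0.969, 1.571, -0.5]
ft_force: [0.1, 1.5, -0.2]
opening: 0.422
```

Call:
carry_out:
  grip: [0.15, 0.15, 0.15, 0.15]
  linear:
    - [0, 0, 0.005]
    - [0, 0, 0.005]
    - [0, 0, 0.003]
    - [0, 0, 0]
  turn: [0, 0, 0, 0]

```text
t: 9.1
eef_pos: [599.7, -38.3, 16.6]
tcp_rot: [0.489, 1.571, -0.979]
ft_force: [-0.6, -0.7, 0.0]
opening: 0.425
```

Run:
```python
from h import *
x,y=te(-80,0); go(x,y,17,-84.19+90)
```

```text
t9.10 pos [599.7 -38.3  16.6] jaw 5.87 tool x [ 0. -0. -1.] F [-0.6 -0.7  0. ] open 0.425 te [-84.2  -0. ]
 shift [-0.0007  0.      0.0084]  turn 0.0003 (-0.06 deg) q6 -0.28
```

Call:
carry_out:
  grip: [0.15, 0.15, 0.15]
  linear:
    - [0, 0, 0.004]
    - [0, 0, 0.004]
    - [0, 0, 0]
  turn: [0, 0, 0]

```text
t: 9.4
eef_pos: [599.9, -40.6, 16.6]
tcp_rot: [-3.041, 1.569, 1.774]
ft_force: [0.9, 12.4, 1.7]
opening: 0.422
```

Call:
carry_out:
  grip: [0.15, 0.15, 0.15]
  linear:
    - [0, 0, 0.002]
    - [0, 0, 0.002]
    - [0, 0, 0]
  turn: [0, 0, 0]

```text
t: 9.7
eef_pos: [599.9, -40.9, 16.6]
tcp_rot: [-2.953, 1.567, 1.862]
ft_force: [1.2, 26.4, 3.7]
opening: 0.425
```

The push force rose to 26 N with no further travel, so the pack is against the stop. I'll back off, lift clear and look, while moving towards the button.

Call:
carry_out:
  grip: [0.15, 0.15, 0.15, 0.15, 0.15]
  linear:
    - [0, 0, 0]
    - [0, 0, -0.01]
    - [0, 0, -0.05]
    - [-0.08, 0, 0]
    - [-0.08, 0, 0]
  turn: [0, 0, 0, 0, 0]

```text
t: 10.2
eef_pos: [596.5, -13.7, 96.7]
tcp_rot: [-1.688, 1.568, 3.128]
ft_force: [1.0, -0.7, 0.9]
opening: 0.427
```

Call:
carry_out:
  grip: [1, 1, 1, 1, 1]
  linear:
    - [-0.08, 0, 0]
    - [0, 0, -0.08]
    - [0, 0, -0.08]
    - [0, 0, -0.08]
    - [0, 0, -0.04]
  turn: [0, 0, 0, 0, 0]

```text
t: 10.7
eef_pos: [582.4, 127.5, 136.8]
tcp_rot: [1.424, 1.57, -0.043]
ft_force: [-0.5, -0.3, -0.6]
opening: 0.065
```

Run:
```python
from h import *
import cv2
x,y=te(-1.0,-97.6); go(x,y,70,-84.19+90)
im=cams.read_camera("top");b=cams.read_camera("side")
cv2.imwrite("pics/top5.png",im);cv2.imwrite("pics/side5.png",b)
a=cv2.resize(im[145:275,280:400],None,fx=4,fy=4,interpolation=cv2.INTER_CUBIC)
b=cv2.resize(b[180:310,255:335],None,fx=4,fy=4,interpolation=cv2.INTER_CUBIC)
cv2.imwrite("pics/crop5.png",np.hstack([a,b]))
```

```text
t10.70 pos [582.4 127.5 136.8] jaw 5.96 tool x [ 0. -0. -1.] F [-0.5 -0.3 -0.6] open 0.065 te [-250.8   -0.5]
 shift [ 0.1336 -0.1956  0.4991]  turn 0.0008 (-0.15 deg) q6 0.00
```

View pics/crop5.png

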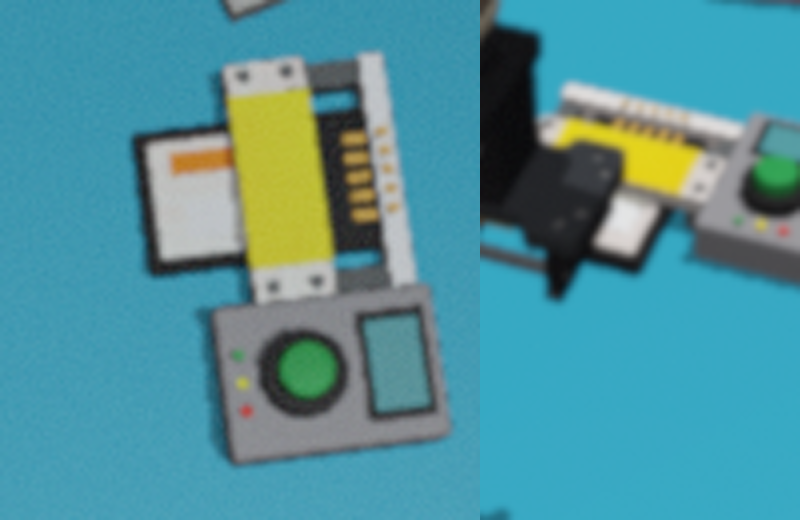

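The pack sits square against the stop. Its contact end meets the stop face along (360,110)–(385,250), and its rear edge runs (134,136)–(153,275). The button is at top crop (307,367) and side crop (776,168). I'll triangulate the button top and check the rear edge.

Run:
```python
from h import *
print("rear",[to_te(w).round(1) for w in crop([(134,136),(153,275)],280,145,4,12)],"expected x -70")
f=lambda z:(crop([(307,367)],280,145,4,z)[0],crop([(776-480,168)],255,180,4,z,"side")[0])
for z in(34,38,42,46):
    a,b=f(z);print(z,a.round(1),b.round(1),to_te(a).round(1),to_te(b).round(1))
x,y=te(-1,-98); go(x,y,80,-84.19+90)
```

```text
rear [array([-69. ,  35.3]), array([-68.7, -37.8])] expected x -70
34 [ 511.7 -131.1] [ 517.5 -148.4] [ -0.8 -96.9] [ 17.1 -92.9]
38 [ 511.2 -130.5] [ 515.8 -144.3] [ -1.3 -97.4] [ 12.8 -94.2]
42 [ 510.6 -130. ] [ 514.1 -140.2] [ -1.9 -97.9] [  8.6 -95.4]
46 [ 510.  -129.5] [ 512.5 -136. ] [ -2.4 -98.4] [  4.3 -96.7]
t10.80 pos [582.4 127.2 136.7] jaw 6.04 tool x [ 0. -0. -1.] F [0.5 0.3 0.5] open 0.014 te [-250.6   -0.4]
 shift [ 0.1134 -0.1972  0.4983]  turn 0.0013 (-0.23 deg) q6 -0.00
```

Call:
carry_out:
  grip: [1, 1, 1, 1, 1]
  linear:
    - [0, -0.033, 0.083]
    - [0, -0.033, 0.083]
    - [0, -0.033, 0.083]
    - [0, -0.033, 0.083]
    - [0, -0.033, 0.083]
  turn: [0, 0, 0, 0, 0]

```text
t: 11.3
eef_pos: [521.1, -92.4, 136.8]
tcp_rot: [0.503, 1.57, -0.966]
ft_force: [0.9, 0.3, -0.2]
opening: 0.005
```

Call:
carry_out:
  grip: [1, 1, 1, 1, 1]
  linear:
    - [0, -0.032, 0.081]
    - [0.06, 0, 0]
    - [0.04, 0, 0]
    - [0, 0, 0]
    - [0, 0, 0]
  turn: [0, 0, 0, 0, 0]

```text
t: 11.8
eef_pos: [510.2, -132.3, 86.9]
tcp_rot: [-1.448, 1.57, -2.917]
ft_force: [0.1, 0.2, -0.1]
opening: 0.004
```

Run:
```python
from h import *
import cv2
x,y=te(-2,-98); go(x,y,60,-84.19+90)
b=cams.read_camera("side")
cv2.imwrite("pics/crop6.png",cv2.resize(b[130:260,250:390],None,fx=5,fy=4.5,interpolation=cv2.INTER_CUBIC))
```

```text
t11.80 pos [ 510.2 -132.3   86.9] jaw 5.84 tool x [-0. -0. -1.] F [ 0.1  0.2 -0.1] open 0.004 te [  0.3 -98.6]
 shift [ 0.0538  0.0012 -0.0047]  turn 0.0002 (-0.03 deg) q6 -0.48
```

View pics/crop6.png

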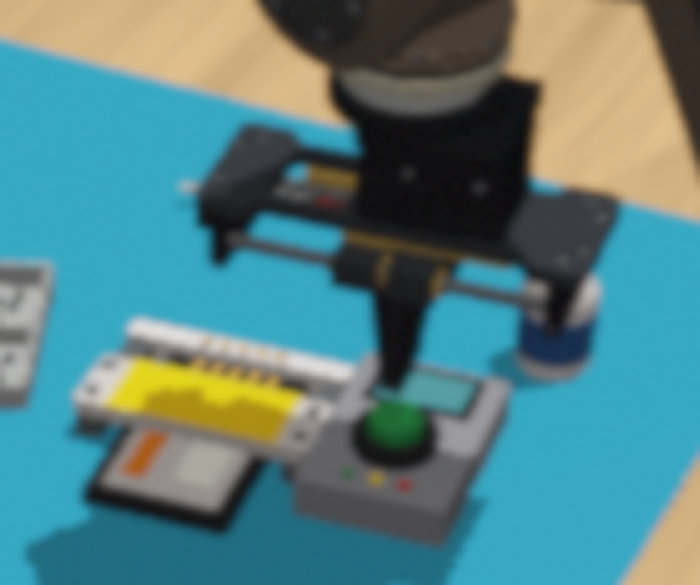

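The side crop shows the shut fingertips at (393,390), straight above the green button at (397,425). The bottle is clear at (560,330) and the pack is home and flat at (175,475). I'll lower in small steps and watch the force.

Call:
carry_out:
  grip: [1, 1, 1, 1, 1]
  linear:
    - [0.02, 0, -0.002]
    - [0.016, 0, 0]
    - [0.008, 0, 0]
    - [0.004, 0, 0]
    - [0, 0, 0]
  turn: [0, 0, 0, 0, 0]

```text
t: 12.35
eef_pos: [510.1, -130.5, 62.5]
tcp_rot: [-2.232, 1.57, 2.583]
ft_force: [-0.2, 1.2, 2.8]
opening: 0.001
```

Call:
carry_out:
  grip: [1, 1, 1, 1, 1]
  linear:
    - [0.004, 0, 0]
    - [0.004, 0, 0]
    - [0.004, 0, 0]
    - [0, 0, 0]
    - [0, 0, 0]
  turn: [0, 0, 0, 0, 0]

```text
t: 12.85
eef_pos: [510.2, -130.6, 59.6]
tcp_rot: [1.09, 1.569, -0.378]
ft_force: [-9.9, 5.8, 45.2]
opening: 0.002
```

Call:
carry_out:
  grip: [1, 1]
  linear:
    - [-0.006, 0, 0]
    - [0, 0, 0]
  turn: [0, 0]

```text
t: 13.05
eef_pos: [510.1, -130.6, 60.5]
tcp_rot: [1.132, 1.57, -0.336]
ft_force: [-0.7, 3.0, 5.4]
opening: 0.002
```

Call:
carry_out:
  grip: [1, 1]
  linear:
    - [-0.004, 0, 0]
    - [0, 0, 0]
  turn: [0, 0]

```text
t: 13.25
eef_pos: [510.1, -130.6, 61.9]
tcp_rot: [1.173, 1.571, -0.296]
ft_force: [-1.5, 2.7, 4.0]
opening: 0.004
```

Call:
carry_out:
  grip: [1, 1]
  linear:
    - [-0.004, 0, 0]
    - [0, 0, 0]
  turn: [0, 0]

```text
t: 13.45
eef_pos: [510.1, -130.8, 63.7]
tcp_rot: [0.06, 1.571, -1.408]
ft_force: [0.3, 2.1, 2.3]
opening: 0.003
```

Call:
carry_out:
  grip: [1, 1]
  linear:
    - [-0.004, 0, 0]
    - [0, 0, 0]
  turn: [0, 0]

```text
t: 13.65
eef_pos: [510.1, -130.9, 65.7]
tcp_rot: [0.343, 1.571, -1.126]
ft_force: [-0.7, 0.5, 1.8]
opening: 0.004
```

Call:
carry_out:
  grip: [1, 1]
  linear:
    - [-0.004, 0, 0]
    - [0, 0, 0]
  turn: [0, 0]

```text
t: 13.85
eef_pos: [510.1, -130.9, 67.7]
tcp_rot: [0.397, 1.57, -1.072]
ft_force: [-0.7, -1.1, -0.7]
opening: 0.005
```

Call:
carry_out:
  grip: [1, 1]
  linear:
    - [-0.004, 0, 0]
    - [0, 0, 0]
  turn: [0, 0]

```text
t: 14.05
eef_pos: [510.1, -130.8, 69.8]
tcp_rot: [0.465, 1.571, -1.003]
ft_force: [-0.1, 0.2, 0.2]
opening: 0.009
```

The release profile fits a full press: 5.4 N near the bottom at z≈60, falling to zero by z≈66–67, which is about 6 mm of spring travel. I'll lift away and do a last check.

Call:
carry_out:
  grip: [1, 1, 1, 1, 1]
  linear:
    - [-0.06, 0, 0]
    - [-0.08, 0, 0]
    - [0, 0.02, -0.09]
    - [0, 0.02, -0.09]
    - [0, 0.02, -0.09]
  turn: [0, 0, 0, 0, 0]

```text
t: 14.55
eef_pos: [526.2, 7.9, 140.0]
tcp_rot: [1.222, 1.57, -0.247]
ft_force: [0.5, 0.7, 0.2]
opening: 0.008
```

Call:
carry_out:
  grip: [1, 1, 1, 1, 1]
  linear:
    - [0, 0.02, -0.09]
    - [0, 0.02, -0.09]
    - [0, 0.02, -0.09]
    - [0, 0, 0]
    - [0, 0, 0]
  turn: [0, 0, 0, 0, 0]

```text
t: 15.05
eef_pos: [541.9, 144.8, 139.4]
tcp_rot: [-0.962, 1.57, -2.428]
ft_force: [-0.3, -0.6, -0.7]
opening: 0.007
```

Run:
```python
from h import *
import cv2
im=cams.read_camera("top");b=cams.read_camera("side");o=cv2.imread("pics/top0.png")
f=lambda m:cv2.resize(m[85:275,280:480],None,fx=2,fy=2,interpolation=cv2.INTER_CUBIC)
s=cv2.resize(b[165:265,210:410],None,fx=2,fy=2,interpolation=cv2.INTER_CUBIC)
cv2.imwrite("pics/crop7.png",np.vstack([np.hstack([f(o),f(im)]),np.hstack([s,s*0])]))
go(*te(-250,0),150)
```

```text
t15.15 pos [542.  143.2 139.5] jaw 5.84 tool x [-0. -0. -1.] F [ 0.7 -0.7  0.5] open 0.002 te [-270.6  -39. ]
 shift [-0.021   0.0779  0.0412]  turn 0.0000 (0.00 deg) q6 0.04
```

View pics/crop7.png

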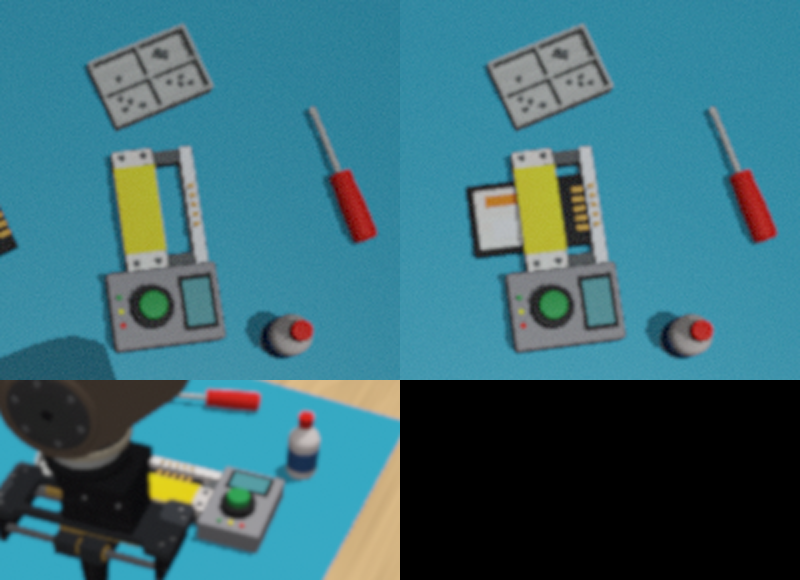

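The before (left) and after (right) top views match for the tray (150,76)/(550,76), the screwdriver and the bottle. The pack is square against the stop and the button is up. Handing in.

```bash
python3 -c "
from cell import env
print(env.job_done())"
```

```text
the job is handed in; nothing more can be done
None
```

The black pack is under the bridge and home against the white stop. The green start button was then pressed fully down and released, and the job was handed in at about 15 s.

- **Pack:** I held it lightly by its sides and turned it about 18° into line. I slid it flat on the mat under the bridge to about 10 mm short of the stop, then pushed it home from behind with both fingertips. The push force rose to about 26 N with no further travel. In the pictures it sits square, with its rear edge at x −69 / −68.7 mm against the −70 mm expected, which is within the 2 mm calibration.
- **Button:** Pressing reached a hard stop at about 45 N, more than the 5 N needed. On release the force was 5.4 N near the bottom and zero about 6 mm higher, which fits full travel and return.
- **Other things:** The before and after top views show the screw tray, screwdriver and cleaner bottle where they were, and the gripper touching nothing.
- **Disagreements:** The two cameras differed by several mm on the button's position, so I used the top view. At full press there was also about 11 N of sideways force. While the pack was held, 5–7 N pushed upward on the tool; I saw no sign of the pack tipping.

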